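# Nudge the specimen carrier onto its locating pins

### The job

The blue specimen carrier plate lies on top of the two brass locating pins of its black base instead of over them. Using only the fingers, nudge the plate sideways across the base until its two holes drop over the two pins and it lies flat and fully down on the base, then withdraw. Do not pick up, lift or tip the plate, and leave the petri dish, the glass vial and the amber bottle where they stand.

Things in the scene. Friction and masses are not known exactly. Their poses are not given: they have to be found in the camera images.
- base: Fixed black slab, 124 (x) by 216 (y) by 12 mm thick, on the bench; reaches y = -84 to +132 mm, x = -62 to +62 mm. Origin at bench height under the plan centre of the seat (where the plate's centre belongs); z up, y along the rail. On it: two brass pins at x = -30 and +30, y = -30 mm; two landing strips at the +y end; a side rail on the +x side. The -x side and -y end are open.
- strips (a point): Point midway between the two white landing strips, at the level of their tops: 8 mm above the slab, level with the pin tops. Each strip is 17 mm wide (base x = -45 to -28 and +28 to +45 mm) and runs from base y = 73 to 128 mm; the 56 mm gap between them is open down to the slab.
- rail (a point): Mid-length of the straight white side rail, on its inner face at the slab's top. Inner face at base x = +46 mm, rail from base y = -75 to +115 mm, 10 mm wide, top 16 mm above the slab. The plate may be slid along it: a plate touching it all along is 1 mm off centre in x, which the holes allow for.
- carrier: Loose blue metal plate, 90 (x) by 140 (y) by 12 mm thick, 0.3 to 0.5 kg; glass slide and clips rise 4 mm above it. Origin: plan centre of its underside; axes parallel to the base's when seated. Starts flat on pin tops and strips (underside 20 mm above the bench), 18-29 mm to +y and 5-14 mm to -x of the seat, turned up to 0.08 rad. Seated: underside 12 mm above the bench.
- edge (a point): Middle of the plate's +y end face, half-way up (x = 0, y = +70 mm in the plate's frame). Seated, it is 3 mm clear of the strips. The plate slides easily on pins, strips and rail (friction about 0.2, about 1 N); when the holes come over the pins it drops 8 mm by itself, and the pins then stop it.
- hole_near (a point): Centre, at the plate's underside, of the plate's hole at x = -30, y = -30 mm in the plate's frame. Through hole, diameter 15 mm. It belongs over pin_near.
- hole_far (a point): Centre, at the plate's underside, of the plate's hole at x = +30, y = -30 mm in the plate's frame (the rail side). Through hole, diameter 15 mm. It belongs over pin_far.
- pin_near (a point): Foot centre (on the slab's top, 12 mm above the bench) of the brass pin at x = -30 mm of the base; diameter 10 mm, 8 mm tall.
- pin_far (a point): Foot centre (on the slab's top, 12 mm above the bench) of the brass pin at x = +30 mm of the base (the rail side); diameter 10 mm, 8 mm tall.
- dish_mid (a point): Bystander: closed clear petri dish with green contents, 94 mm across, 16 mm high; this point is at its centre.
- vial_mid (a point): Bystander: small glass vial with a white cap, 28 mm across, 58 mm high; this point is at its centre.
- dropper_mid (a point): Bystander: small amber glass bottle with a black cap, 36 mm across, 68 mm high; this point is at its centre.
Mind the look-alikes: they are no part of the job. Several things have the shape of the carrier; the one meant has the colours described above.

How it is judged:
At the end, for the whole second after the job is handed in: Both holes of the plate are over their own pins (centres within 4 mm in plan), the plate lies flat (within 0.025 rad) and fully down on the slab (underside within 1.5 mm of its top), at rest and let go; dish, vial and bottle are within 15 mm of where they stood (horizontal distance between hole_near and pin_near below 0.004 m and horizontal distance between hole_far and pin_far below 0.004 m and z of carrier in the frame of base between 0.0105 and 0.0135 m and angle between carrier's own z axis and vertical below 0.025 rad and linear speed of carrier below 0.01 m/s and distance of each of dish_mid, vial_mid, dropper_mid from where it was at the start of the episode below 0.015 m); the robot touches nothing.
It fails at once if the plate is lifted (its centre rises more than 6 mm above its starting height over the base) (z of carrier in the frame of base above 0.026 m).
It fails at once if the plate is tipped by more than 0.25 rad (angle between carrier's own z axis and vertical above 0.25 rad).
It fails at once if the plate is pushed with the arm or the gripper's body instead of the fingers (contact force between the arm and carrier above 1 N).
It fails at once if the petri dish, the vial or the amber bottle is moved more than 15 mm or knocked over (distance of any of dish_mid, vial_mid, dropper_mid from where it was at the start of the episode above 0.015 m).
It also fails if it takes over 48 s, if anything falls off the work surface, if the arm or the gripper's body presses on something with over 40 N, if the wrist force passes 120 N, or if a joint passes its speed limit or range.

### The arm

A 7-joint arm with a two-finger parallel gripper is mounted at the origin on the work surface. World frame = base frame: x ahead of the robot, y to its left, z up, the work surface at z = 0. Lengths are in m, angles in rad, forces in N, time in s.
With the tool pointing down it reaches from about 0.4 to 0.875 m from the base axis. Payload 19.3 kg.
Tool frame: the origin (TCP) lies midway between the tips of the shut fingers; the grasp point (between the pads) lies 19 mm behind it (tcp_to_grasp is the z of the grasp point in the tool frame, in m); z points along the fingers, y is the direction in which the jaws open and shut (so a half turn about z gives the same grasp; the last joint's range is limited). The gripper opens to 85 mm and grips with 20 to 120 N. Pads are 22 mm wide; open, the fingers measure 114 mm over their backs; the gripper's body (76 mm by 85 mm) begins 54 mm behind the grasp point. The pads swing forward as they close: fully open they stand 13 mm farther back than shut.
Start: joints at [-1.307, 0.521, -0.036, 1.599, 0.021, 1.021, -0.113], TCP at [0.205, 0.59, 0.231] pointing down, gripper open.
Joint ranges: [-2.91, 2.91], [-0.3, 2.13], [-1.5, 1.42], [0.17, 2.43], [-1.26, 4.41], [0.16, 1.93], [-2.52, 2.52]. Speed limits (rad/s): [1.89, 1.89, 2.39, 2.39, 3.01, 3.01, 3.01].

### API

Orientations are given as a unit quaternion [w, x, y, z].
In Python, from plant import sense, camera, camera_params, close_job, tcp_to_grasp gives the robot as it stands.
- The arm moves only by the tool move_arm, never from a script. Its arguments are lists of equal length, an entry for each row: "dp": the shift along the tool's x, y, z in units of 50 mm (1.0 is 50 mm), a list of three; "angular": the turn, a rotation vector about the tool's x, y, z in units of 5 degrees (1.0 is 5 degrees), a list of three; "fingers": the closure, from 0 (fully open) to 1 (shut). A call has 1 to 5 rows; each row is the pose to reach, as a shift and turn from the pose commanded when the call began, along the tool's axes at that moment; what a row does not reach only later rows make up. A row lasts 1/8 s, in which the tool goes at most 62.5 mm and 10.7 degrees, less where a joint would pass 70% of its speed; a pose out of reach is approached as far as the arm can. A call with a gripper value outside its range is refused whole. The fingers move at their own pace and stop on an object; "force" is the grip in N (left out, the last holds). Time passes only in rows, so rows that repeat a pose let the fingers close. It gives the time, the measured TCP pose, the force and the opening at its end, in the units of the state.
- sense(): the state, without advancing time (a new reading comes with each control period).
- camera(name): name is "side" or "top"; returns the picture (480x640x3 uint8, blue, green, red); there is no depth.
- camera_params(name): a dict with "fx", "fy", "cx", "cy" (pixels), "k1" (the pictures are not rectified: a ray, as slopes to the right and down, at radius r is drawn at 1 + k1 r^2 times it, then the intrinsics apply), "world_to_cam" (4x4, takes a point from world to camera coordinates). Camera axes: x right, y up, looking along -z (the intrinsics and any distortion apply to the point x, -y, -z); pixel columns grow to the right and rows downward; lengths in m; the calibration is good to about 2 mm. A picture is of the moment at which its call begins. camera_params takes no time and is no camera call.
- close_job(): hands the job in, once; it reports no verdict.
The state is a dict: "time_s": time; "qpos": joint angles; "joint_velocities": joint speeds; "joint_torque": joint torques, N m; "eef_pos": TCP position; "eef_rot": TCP orientation; "ft_force": force on the tool from outside, world axes, zero at the start; "moment": the same for the moment, N m; "grip_width": opening from 0.0 (shut) to 1.0 (fully open).
Only numpy, scipy, OpenCV 4.12 (cv2) and the standard library are available. Lean on these libraries where they do the work, as an engineer would, in place of code of your own. Each camera call takes 0.05 s, during which the arm holds its last target. There are 200 camera calls.

## Working session

There is one attempt and no reset: what is moved stays moved. The work goes in short steps, Python scripts to look and compute and a tool call to move; the robot and the scene stay as the last step left them, time stands still between calls to the robot, and variables do not carry over. Pictures are saved under pics/ and viewed, about 8 in all and at most 12, crops included, and the job is handed in when it is done.

Besides the shell and the picture viewer there is one more tool, called by a JSON object that holds its "name" and its "arguments", one argument or row to a line. move_arm: Moves the arm, as the interface text tells. Its arguments: {"type":"object","properties":{"dp":{"type":"array"},"angular":{"type":"array"},"fingers":{"type":"array"},"force":{"type":"number"}},"required":["dp","angular","fingers"]}

```bash
mkdir -p pics; python3 - <<'E'
from plant import *
import cv2
for n in("top","side"):
    cv2.imwrite(f"pics/{n}0.png",camera(n)); p=camera_params(n); print(n,p)
print(sense()); print(tcp_to_grasp)
E
```

```text
top {'fx': 490.29473567431444, 'fy': 490.29473567431444, 'cx': 318.78227832945436, 'cy': 248.15812664078615, 'k1': -0.07322181768775969, 'world_to_cam': array([[-2.31523157e-02, -9.99435192e-01, -2.43570805e-02,
        -4.25420110e-04],
       [ 9.96372273e-01, -2.50633756e-02,  8.13272405e-02,
        -5.74892971e-01],
       [-8.18917768e-02, -2.23858057e-02,  9.96389789e-01,
        -7.69796150e-01],
       [ 0.00000000e+00,  0.00000000e+00,  0.00000000e+00,
         1.00000000e+00]])}
side {'fx': 620.222357478697, 'fy': 620.222357478697, 'cx': 317.76739473626424, 'cy': 248.12808114472338, 'k1': -0.013018596082268616, 'world_to_cam': array([[ 9.83726380e-01, -1.79672900e-01, -2.43136445e-04,
        -5.35965266e-01],
       [ 1.00459662e-01,  5.48903356e-01,  8.29827067e-01,
        -1.03522479e-01],
       [-1.48963977e-01, -8.16347202e-01,  5.58020590e-01,
        -7.95210433e-01],
       [ 0.00000000e+00,  0.00000000e+00,  0.00000000e+00,
         1.00000000e+00]])}
{'time_s': 0.1, 'qpos': array([-1.30718773,  0.52195512, -0.03630501,  1.59993078,  0.02117151,
        1.02109424, -0.11280686]), 'joint_velocities': array([-0.00144045, -0.00066108, -0.00060976, -0.0024762 , -0.00104618,
        0.00082391,  0.00220216]), 'joint_torque': array([ 4.65430450e-03, -9.28488064e+01,  1.98479444e+00, -3.70541739e+01,
        1.82049576e-02,  5.12635845e-03, -4.67358973e-05]), 'eef_pos': array([0.20471777, 0.59021254, 0.23079033]), 'eef_rot': array([-5.54393326e-05,  1.66156351e-01,  9.86099293e-01, -4.98766012e-04]), 'ft_force': array([-0.90727811,  0.75688   , -0.2834241 ]), 'moment': array([ 0.05375382, -0.02780541,  0.03349294]), 'grip_width': 1.0015494192146102}
-0.0187
```

View pics/top0.png

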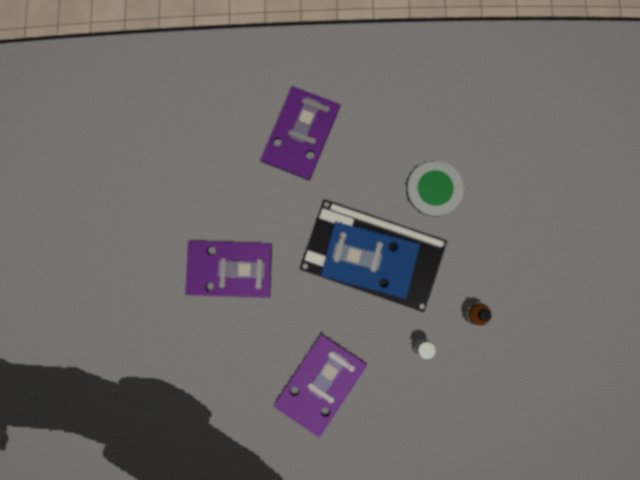

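View pics/side0.png

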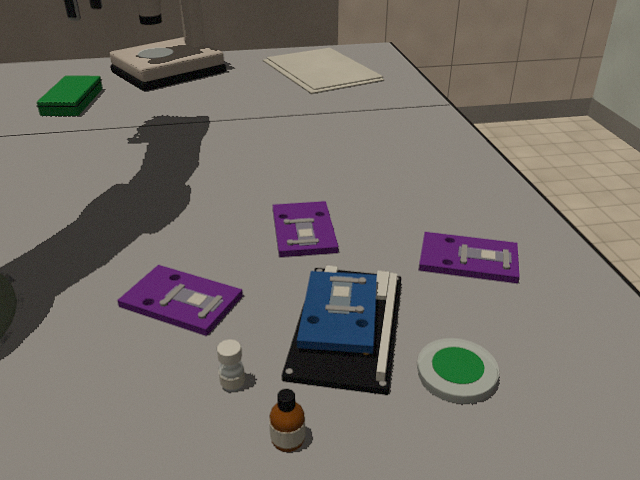

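```bash
cat >h.py <<'E'
from plant import *
import cv2, numpy as np
def cast(n,px,z):
    p=camera_params(n); K=np.array([[p['fx'],0,p['cx']],[0,p['fy'],p['cy']],[0,0,1]])
    u=cv2.undistortPoints(np.float64(px).reshape(-1,1,2),K,np.array([p['k1'],0,0,0.])).reshape(-1,2)
    R=p['world_to_cam'][:3,:3]; t=p['world_to_cam'][:3,3]
    d=np.c_[u[:,0],-u[:,1],-np.ones(len(u))]@R; c=-R.T@t
    return (c+d*((z-c[2])/d[:,2])[:,None])[:,:2]
def rect(n,mask,z):
    c=max(cv2.findContours(mask,cv2.RETR_EXTERNAL,cv2.CHAIN_APPROX_NONE)[0],key=cv2.contourArea)
    P=cast(n,cv2.convexHull(c),z)
    (c,s,a)=cv2.minAreaRect((P*1000).astype(np.float32))
    if s[0]>s[1]: s=s[::-1]; a+=90
    a=(a+90)%180-90   # yaw such that long side is along y
    return np.array(c),s,a
def masks(im,v=45):
    h=cv2.cvtColor(im,cv2.COLOR_BGR2HSV)
    blue=cv2.inRange(h,(100,120,40),(122,255,255))
    return h,blue
E
python3 - <<'E'
from h import *
for n in("top","side"):
    im=cv2.imread(f"pics/{n}0.png"); h,b=masks(im)
    print(n,"cam",-camera_params(n)['world_to_cam'][:3,:3].T@camera_params(n)['world_to_cam'][:3,3])
    b=cv2.morphologyEx(b,cv2.MORPH_CLOSE,np.ones((9,9)))
    print("plate",rect(n,b,.032))
    if n=="top":
        dark=cv2.inRange(h,(0,0,0),(180,255,45)); white=cv2.inRange(h,(0,0,170),(180,60,255))
        roi=np.zeros_like(b); roi[190:320,290:455]=1
        m=(dark|white|b)*roi; m=cv2.morphologyEx(cv2.morphologyEx(m,cv2.MORPH_CLOSE,np.ones((7,7))),cv2.MORPH_OPEN,np.ones((5,5)))
        cv2.imwrite("pics/m.png",m); print("slab",rect(n,m,.012))
        w=white*roi; cs=cv2.findContours(w,cv2.RETR_EXTERNAL,cv2.CHAIN_APPROX_NONE)[0]
        for c in cs:
            if cv2.contourArea(c)>80:
                q=np.zeros_like(w); cv2.drawContours(q,[c],-1,255,-1)
                print("white",cv2.boundingRect(c),rect(n,q,.028),rect(n,q,.02))
    crop=im[190:320,290:460] if n=="top" else im[255:395,270:420]
    cv2.imwrite(f"pics/{n}c.png",cv2.resize(crop,None,fx=4.5 if n=="top" else 4,fy=4.5 if n=="top" else 4,interpolation=cv2.INTER_CUBIC))
E
```

```text
top cam [ 0.50975759 -0.03206645  0.81376112]
plate (array([554.32635498, -95.33988953]), (93.03787231445312, 142.98085021972656), -16.69756317138672)
slab (array([ 561.47955322, -102.04611206]), (116.53009796142578, 211.84893798828125), -20.24311065673828)
white (306, 252, 18, 12) (array([559.05621338,  -7.56820488]), (12.715620040893555, 26.44579315185547), -19.833961486816406) (array([559.5581665,  -7.3187933]), (12.845071792602539, 26.715044021606445), -19.833938598632812)
white (321, 210, 31, 14) (array([623.30511475, -43.82132721]), (12.54705810546875, 49.7161750793457), -17.631942749023438) (array([624.46124268, -43.94099426]), (12.674779891967773, 50.22235107421875), -17.631912231445312)
white (332, 206, 110, 39) (array([ 609.1463623 , -124.46131134]), (6.263652801513672, 185.23297119140625), -20.356056213378906) (array([ 610.15820312, -125.40196228]), (6.327369689941406, 187.11886596679688), -20.356063842773438)
side cam [ 0.41918529 -0.68864241  0.52951924]
plate (array([554.03814697, -98.05726624]), (91.1600570678711, 154.49378967285156), -16.70690155029297)
```

View pics/topc.png

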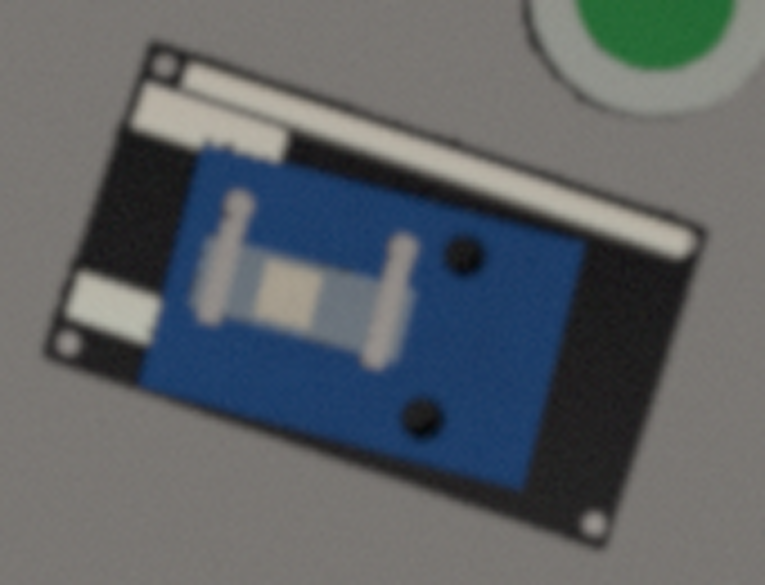

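View pics/sidec.png

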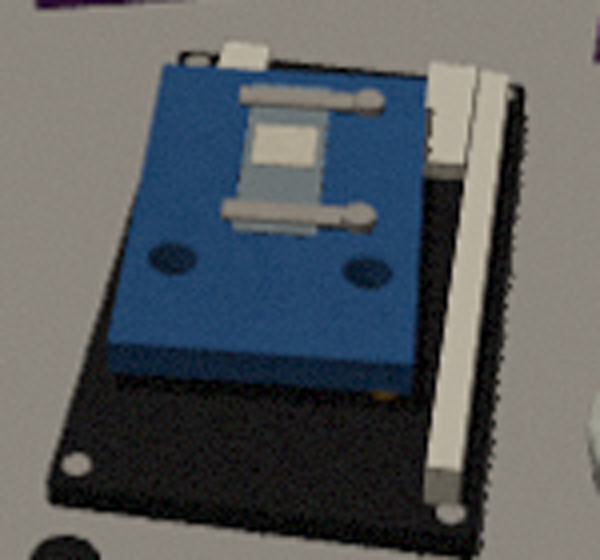

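```bash
cat >>h.py <<'E'
def base():
    # slab outline corners in top picture (crop pixels / 4.5 + offset)
    c=np.array([[150,40],[708,232],[605,548],[43,355]])/4.5+[290,190]-.4
    P=cast("top",c,.012)
    cen=P.mean(0); yv=(P[0]+P[3]-P[1]-P[2]); a=np.arctan2(-yv[0],yv[1])
    R=np.array([[np.cos(a),-np.sin(a)],[np.sin(a),np.cos(a)]])
    return cen-R@[0,.024],a,R,P
def inb(P):
    o,a,R,_=base(); return (np.asarray(P)-o)@R
E
python3 - <<'E'
from h import *
o,a,R,P=base(); print("base",o,np.degrees(a),[np.linalg.norm(P[i]-P[i-1]) for i in range(4)])
hp=np.array([[422,418],[465,256]])/4.5+[290,190]-.4
print("holes base",inb(cast("top",hp,.032))*1000)
print("plate c",inb(np.array([[.5543,-.0953]]))*1000)
scr=np.array([[163,67],[593,524],[67,345]])/4.5+[290,190]-.4
print("screws",inb(cast("top",scr,.012))*1000)
rail=np.array([[188,77],[690,242]])/4.5+[290,190]-.4
print("rail ends",inb(cast("top",rail,.028))*1000)
# side view checks
s=lambda L:np.array(L)/4+[270,255]-.4
print("side holes",inb(cast("side",s([[172,258],[367,272]]),.032))*1000)
print("side slab corners",inb(cast("side",s([[50,485],[478,540],[523,88]]),.012))*1000)
print("rail bottom",inb(cast("side",s([[427,465],[463,470]]),.028))*1000)
E
```

```text
base [ 0.5544349  -0.12525492] -20.49873869410459 [np.float64(0.12224037090130978), np.float64(0.21563521484678264), np.float64(0.12101407716632034), np.float64(0.21476559996093703)]
holes base [[-38.61747339  -4.40032463]
 [ 20.76753148  -0.52250319]]
plate c [[-10.61617326  28.01093493]]
screws [[ 53.16968091 124.37738589]
 [-53.73910697 -76.93176764]
 [-54.81660731 123.95084975]]
rail ends [[ 50.10246824 113.62397588]
 [ 52.28950904 -75.35316472]]
side holes [[-38.58765733  -1.75407469]
 [ 21.1557908    2.26864979]]
side slab corners [[-59.14197105 -82.75965917]
 [ 63.24306207 -82.34088461]
 [ 61.28532033 132.47397017]]
rail bottom [[ 47.0820921  -71.91215629]
 [ 57.17859845 -72.08160385]]
```

```bash
cat >>h.py <<'E'
from scipy.spatial.transform import Rotation as Ro
def st():
    s=sense(); q=s['eef_rot']; T=Ro.from_quat(np.r_[q[1:],q[0]]).as_matrix()
    ya=np.degrees(np.arctan2(T[1,1],T[0,1])); b=inb(s['eef_pos'][None,:2])[0]*1000
    print("t%.2f tcp_base_mm"%s['time_s'],b.round(1),"z %.1f"%(s['eef_pos'][2]*1000),"tooly deg in base %.2f"%(ya-np.degrees(base()[1])),"tilt",T[:,2].round(3),"F base",(s['ft_force'][:2]@base()[2]).round(1),s['ft_force'][2].round(1),"q",s['qpos'].round(2))
    return s,T
def to(bx,by,z):
    s,T=st(); o,a,R,_=base(); w=np.r_[o+R@[bx/1e3,by/1e3],z/1e3]
    print("dp",((w-s['eef_pos'])@T/.05).round(3))
E
python3 -c "
from h import *
to(-95,35,200)"
```

```text
t0.10 tcp_base_mm [-578.1  547.7] z 230.8 tooly deg in base 91.37 tilt [-0.    -0.001 -1.   ] F base [-1.1  0.4] -0.3 q [-1.31  0.52 -0.04  1.6   0.02  1.02 -0.11]
dp [ -9.414 -10.481   0.627]
```

{"name": "move_arm", "arguments": {
  "dp": [
    [-9.4,-10.5,0.6],
    [-9.4,-10.5,0.6],
    [-9.4,-10.5,0.6],
    [-9.4,-10.5,0.6],
    [-9.4,-10.5,0.6]
  ],
  "angular": [
    [0,0,0.27],
    [0,0,0.27],
    [0,0,0.27],
    [0,0,0.27],
    [0,0,0.27]
  ],
  "fingers": [1,1,1,1,1],
  "force": 60
}}

```text
time_s: 0.72
eef_pos: [0.3257, 0.3005, 0.2179]
eef_rot: [0.0, 0.178, 0.984, 0.0]
ft_force: [2.1, 0.1, 0.5]
grip_width: 0.001
```

```bash
python3 -c "
from h import *
to(-95,35,200)"
```

```text
t0.72 tcp_base_mm [-363.3  318.7] z 217.9 tooly deg in base 90.03 tilt [ 0.  0. -1.] F base [1.9 0.9] 0.5 q [-0.9   0.25  0.03  2.07 -0.01  0.82  0.34]
dp [-5.363 -5.676  0.358]
```

{"name": "move_arm", "arguments": {
  "dp": [
    [-5.3,-5.7,0.35],
    [-5.3,-5.7,0.35],
    [-5.3,-5.7,0.35],
    [-5.3,-5.7,0.35],
    [-5.3,-5.7,0.35]
  ],
  "angular": [
    [0,0,0],
    [0,0,0],
    [0,0,0],
    [0,0,0],
    [0,0,0]
  ],
  "fingers": [1,1,1,1,1]
}}

```text
time_s: 1.35
eef_pos: [0.4449, 0.012, 0.204]
eef_rot: [0.0, 0.178, 0.984, 0.0]
ft_force: [1.4, 1.3, -0.4]
grip_width: -0.001
```

```bash
python3 -c "
from h import *
to(-95,35,200)"
```

```text
t1.35 tcp_base_mm [-150.6   90.3] z 204.0 tooly deg in base 90.04 tilt [ 0.  0. -1.] F base [0.8 1.7] -0.4 q [-0.33  0.28  0.2   2.09 -0.08  0.78  1.14]
dp [-1.112 -1.106  0.08 ]
```

{"name": "move_arm", "arguments": {
  "dp": [
    [-1.11,-1.1,0.1],
    [-1.11,-1.1,1.0],
    [-1.11,-1.1,2.2],
    [-1.11,-1.1,3.2],
    [-1.11,-1.1,3.7]
  ],
  "angular": [
    [0,0,0],
    [0,0,0],
    [0,0,0],
    [0,0,0],
    [0,0,0]
  ],
  "fingers": [1,1,1,1,1]
}}

```text
time_s: 1.98
eef_pos: [0.4759, -0.057, 0.0164]
eef_rot: [-0.002, 0.178, 0.984, -0.0]
ft_force: [0.1, -0.2, 0.3]
grip_width: 0.004
```

{"name": "move_arm", "arguments": {
  "dp": [
    [0,0,0],
    [0,0,0]
  ],
  "angular": [
    [0,0,0],
    [0,0,0]
  ],
  "fingers": [1,1]
}}

```text
time_s: 2.22
eef_pos: [0.4777, -0.0571, 0.0199]
eef_rot: [0.0, 0.178, 0.984, 0.0]
ft_force: [-0.2, -0.5, 0.8]
grip_width: -0.001
```

```bash
python3 -c "
from h import *
to(-72,35,18)
im=camera('top');cv2.imwrite('pics/t1.png',cv2.resize(im[150:350,240:480],None,fx=3,fy=3))"
```

```text
t2.23 tcp_base_mm [-95.8  37. ] z 19.9 tooly deg in base 90.01 tilt [ 0.001 -0.    -1.   ] F base [-0.  -0.6] 0.8 q [-0.1   0.67  0.12  2.12 -0.21  0.37  1.41]
dp [-0.475 -0.039  0.038]
```

View pics/t1.png

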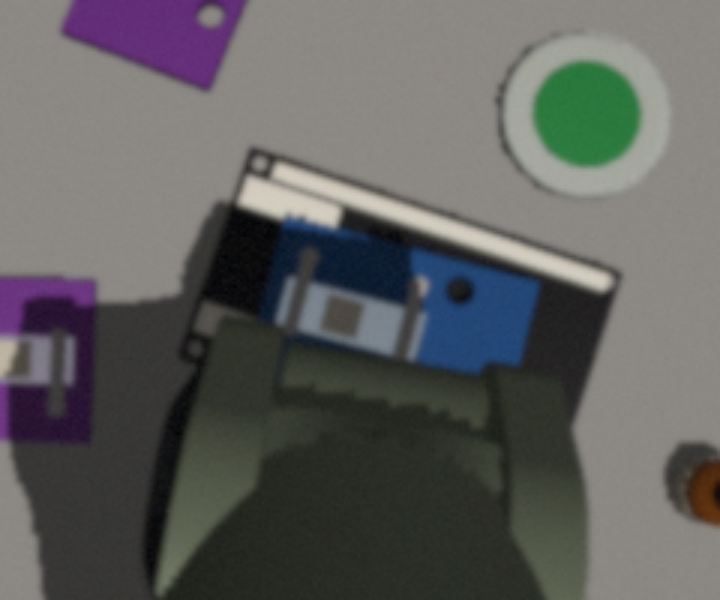

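{"name": "move_arm", "arguments": {
  "dp": [
    [-0.1,-0.04,0.06],
    [-0.25,-0.04,0.06],
    [-0.4,-0.04,0.06],
    [-0.45,-0.04,0.06],
    [-0.5,-0.04,0.06]
  ],
  "angular": [
    [0,0,0],
    [0,0,0],
    [0,0,0],
    [0,0,0],
    [0,0,0]
  ],
  "fingers": [1,1,1,1,1]
}}

```text
time_s: 2.9
eef_pos: [0.5, -0.0677, 0.0159]
eef_rot: [-0.0, 0.178, 0.984, -0.0]
ft_force: [-0.6, 0.2, 0.5]
grip_width: 0.0
```

{"name": "move_arm", "arguments": {
  "dp": [
    [-0.04,0,0],
    [-0.08,0,0],
    [-0.12,0,0],
    [-0.16,0,0],
    [-0.2,0,0]
  ],
  "angular": [
    [0,0,0],
    [0,0,0],
    [0,0,0],
    [0,0,0],
    [0,0,0]
  ],
  "fingers": [1,1,1,1,1]
}}

```text
time_s: 3.52
eef_pos: [0.5094, -0.0712, 0.0159]
eef_rot: [-0.0, 0.178, 0.984, -0.0]
ft_force: [-2.3, 1.5, 1.0]
grip_width: -0.001
```

```bash
python3 -c "
from h import *
to(-57,35,17)
im=camera('side');cv2.imwrite('pics/s1.png',cv2.resize(im[235:405,220:440],None,fx=3.5,fy=3.5))"
```

```text
t3.52 tcp_base_mm [-61.2  34.9] z 15.9 tooly deg in base 90.02 tilt [-0.  0. -1.] F base [-2.6  0.6] 1.0 q [-0.07  0.7   0.13  2.03 -0.2   0.42  1.43]
dp [-0.083  0.003 -0.021]
```

View pics/s1.png

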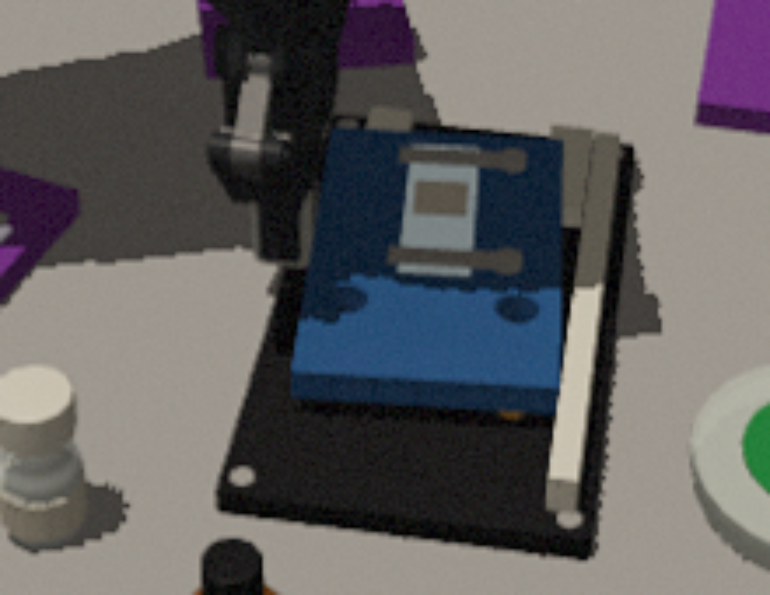

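{"name": "move_arm", "arguments": {
  "dp": [
    [-0.02,0,0],
    [-0.04,0,0],
    [-0.06,0,0],
    [-0.08,0,0]
  ],
  "angular": [
    [0,0,0],
    [0,0,0],
    [0,0,0],
    [0,0,0]
  ],
  "fingers": [1,1,1,1]
}}

```text
time_s: 4.08
eef_pos: [0.5131, -0.0726, 0.016]
eef_rot: [-0.0, 0.178, 0.984, -0.0]
ft_force: [-1.4, 1.1, 0.2]
grip_width: -0.003
```

{"name": "move_arm", "arguments": {
  "dp": [
    [-0.02,0,0],
    [-0.04,0,0],
    [-0.04,0,0]
  ],
  "angular": [
    [0,0,0],
    [0,0,0],
    [0,0,0]
  ],
  "fingers": [1,1,1]
}}

```text
time_s: 4.45
eef_pos: [0.5151, -0.0734, 0.016]
eef_rot: [0.0, 0.178, 0.984, -0.0]
ft_force: [-0.2, -0.3, 0.0]
grip_width: -0.001
```

{"name": "move_arm", "arguments": {
  "dp": [
    [-0.02,0,0],
    [-0.04,0,0],
    [-0.04,0,0]
  ],
  "angular": [
    [0,0,0],
    [0,0,0],
    [0,0,0]
  ],
  "fingers": [1,1,1]
}}

```text
time_s: 4.82
eef_pos: [0.5156, -0.0735, 0.0157]
eef_rot: [-0.001, 0.178, 0.984, 0.0]
ft_force: [-7.9, 3.6, 3.7]
grip_width: 0.006
```

```bash
python3 -c "
from h import *
st()
im=camera('side');cv2.imwrite('pics/s2.png',im)
h,b=masks(im);b[:250]=0
E=cv2.inRange(h,(100,120,20),(122,255,255));E[:265]=0;E[365:]=0;E[:,:290]=0;E[:,410:]=0
for r in range(280,345,8):
  x=np.where(E[r])[0]; P=inb(cast('side',[[x.min(),r],[x.max(),r]],.032))*1000; print(r,x.min(),x.max(),P.round(1).tolist())"
```

```text
t4.83 tcp_base_mm [-54.5  34.8] z 15.7 tooly deg in base 90.04 tilt [-0.003  0.001 -1.   ] F base [-8.7  0.6] 3.7 q [-0.07  0.71  0.13  2.01 -0.2   0.44  1.43]
280 320 388 [[-43.5, 78.6], [45.9, 94.6]]
288 318 387 [[-43.1, 60.9], [46.1, 76.9]]
296 316 385 [[-42.6, 43.9], [45.0, 59.5]]
304 314 384 [[-42.2, 27.4], [45.2, 43.0]]
312 312 383 [[-41.8, 11.4], [45.3, 27.0]]
320 308 382 [[-43.8, -4.4], [45.5, 11.5]]
328 306 381 [[-43.4, -19.3], [45.7, -3.4]]
336 304 380 [[-43.0, -33.8], [45.8, -17.9]]
344 303 379 [[-41.5, -47.6], [46.0, -32.0]]
```

{"name": "move_arm", "arguments": {
  "dp": [
    [0.3,0,0],
    [0.4,0,-0.6],
    [0.4,0,-1.6],
    [0.4,0,-2.0],
    [0.4,0,-2.0]
  ],
  "angular": [
    [0,0,0],
    [0,0,0],
    [0,0,0],
    [0,0,2],
    [0,0,4]
  ],
  "fingers": [1,1,1,1,1]
}}

```text
time_s: 5.5
eef_pos: [0.4993, -0.0671, 0.1178]
eef_rot: [0.002, 0.349, 0.937, 0.001]
ft_force: [-0.3, -0.4, -0.9]
grip_width: 0.002
```

{"name": "move_arm", "arguments": {
  "dp": [
    [0,0,0],
    [0,0,0],
    [0,0,0],
    [0,0,0],
    [0,0,0]
  ],
  "angular": [
    [0,0,2],
    [0,0,4],
    [0,0,6],
    [0,0,8],
    [0,0,10]
  ],
  "fingers": [1,1,1,1,1]
}}

```text
time_s: 6.12
eef_pos: [0.4984, -0.067, 0.1161]
eef_rot: [0.0, 0.712, 0.702, 0.0]
ft_force: [0.3, -0.4, 0.0]
grip_width: -0.0
```

{"name": "move_arm", "arguments": {
  "dp": [
    [0,0,0],
    [0,0,0],
    [0,0,0],
    [0,0,0]
  ],
  "angular": [
    [0,0,2],
    [0,0,4],
    [0,0,4],
    [0,0,4]
  ],
  "fingers": [1,1,1,1]
}}

```text
time_s: 6.62
eef_pos: [0.4982, -0.0669, 0.116]
eef_rot: [0.0, 0.82, 0.572, 0.0]
ft_force: [-0.7, -0.7, 0.3]
grip_width: -0.001
```

```bash
python3 -c "
from h import *
to(1,128,60)"
```

```text
t6.62 tcp_base_mm [-73.1  34.9] z 116.0 tooly deg in base 0.26 tilt [ 0. -0. -1.] F base [-0.4 -0.9] 0.3 q [-0.44  0.59  0.63  2.04 -0.56  0.68  0.2 ]
dp [1.855 1.491 1.12 ]
```

{"name": "move_arm", "arguments": {
  "dp": [
    [1.0,0.7,0],
    [1.86,1.49,0],
    [1.86,1.49,0],
    [1.86,1.49,0.7],
    [1.86,1.49,1.1]
  ],
  "angular": [
    [0,0,0.05],
    [0,0,0.05],
    [0,0,0.05],
    [0,0,0.05],
    [0,0,0.05]
  ],
  "fingers": [1,1,1,1,1]
}}

```text
time_s: 7.25
eef_pos: [0.5996, -0.0061, 0.0597]
eef_rot: [-0.0, 0.822, 0.569, -0.0]
ft_force: [-0.2, -0.3, -0.4]
grip_width: -0.002
```

{"name": "move_arm", "arguments": {
  "dp": [
    [0,0,0],
    [0,0,0.4],
    [0,0,0.84],
    [0,0,0.84]
  ],
  "angular": [
    [0,0,0],
    [0,0,0],
    [0,0,0],
    [0,0,0]
  ],
  "fingers": [1,1,1,1]
}}

```text
time_s: 7.75
eef_pos: [0.5994, -0.0059, 0.0173]
eef_rot: [-0.001, 0.823, 0.568, -0.001]
ft_force: [-0.9, -0.8, 0.5]
grip_width: 0.0
```

```bash
python3 -c "
from h import *
to(1,112,17)"
```

```text
t7.75 tcp_base_mm [  0.3 127.5] z 17.3 tooly deg in base -0.23 tilt [-0.003 -0.    -1.   ] F base [-0.6 -1. ] 0.5 q [-0.43  0.86  0.52  1.82 -0.67  0.65  0.13]
dp [-0.311  0.015  0.006]
```

{"name": "move_arm", "arguments": {
  "dp": [
    [-0.1,0,0],
    [-0.2,0,0],
    [-0.3,0,0],
    [-0.4,0,0],
    [-0.45,0,0]
  ],
  "angular": [
    [0,0,0],
    [0,0,0],
    [0,0,0],
    [0,0,0],
    [0,0,0]
  ],
  "fingers": [1,1,1,1,1]
}}

```text
time_s: 8.38
eef_pos: [0.5924, -0.0272, 0.0191]
eef_rot: [-0.0, 0.823, 0.568, 0.0]
ft_force: [0.2, 0.8, 0.3]
grip_width: 0.0
```

{"name": "move_arm", "arguments": {
  "dp": [
    [-0.05,0,0],
    [-0.1,0,0],
    [-0.15,0,0],
    [-0.2,0,0],
    [-0.25,0,0]
  ],
  "angular": [
    [0,0,0],
    [0,0,0],
    [0,0,0],
    [0,0,0],
    [0,0,0]
  ],
  "fingers": [1,1,1,1,1]
}}

```text
time_s: 9.0
eef_pos: [0.588, -0.0387, 0.0189]
eef_rot: [-0.0, 0.823, 0.568, -0.0]
ft_force: [1.0, 1.1, 0.0]
grip_width: 0.004
```

```bash
cat >>h.py <<'E'
def look(name,crop=True):
    im=camera('side')
    if crop: im=cv2.resize(im[235:405,220:440],None,fx=3.5,fy=3.5)
    cv2.imwrite(f'pics/{name}.png',im)
E
python3 -c "
from h import *
to(1,85,17);look('s3')"
```

```text
t9.00 tcp_base_mm [ 1.1 92.8] z 18.9 tooly deg in base -0.23 tilt [-0. -0. -1.] F base [0.6 1.4] 0.0 q [-0.38  0.84  0.51  1.85 -0.67  0.63  0.19]
dp [-0.156 -0.001  0.039]
```

View pics/s3.png

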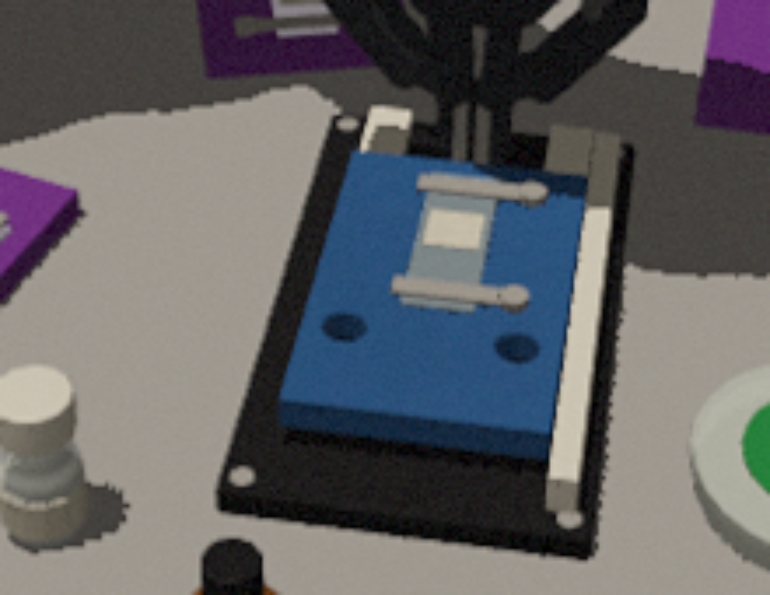

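{"name": "move_arm", "arguments": {
  "dp": [
    [-0.04,0,0.02],
    [-0.07,0,0.02],
    [-0.1,0,0.02],
    [-0.13,0,0.02],
    [-0.15,0,0.02]
  ],
  "angular": [
    [0,0,0],
    [0,0,0],
    [0,0,0],
    [0,0,0],
    [0,0,0]
  ],
  "fingers": [1,1,1,1,1]
}}

```text
time_s: 9.68
eef_pos: [0.5854, -0.0458, 0.018]
eef_rot: [0.0, 0.823, 0.568, -0.0]
ft_force: [-0.4, 0.2, 0.5]
grip_width: -0.0
```

```bash
cat >>h.py <<'E'
def edges(rows=range(290,350,10)):
    im=camera('side'); h,_=masks(im)
    top=cv2.inRange(h,(100,120,60),(122,255,255)); top[:265]=0;top[375:]=0;top[:,:285]=0;top[:,400:]=0
    for r in rows:
        x=np.where(top[r])[0]
        if len(x): print(r,x.min(),x.max(),[(inb(cast('side',[[x.min(),r],[x.max(),r]],z))*1000).round(1).tolist() for z in(.032,.024)])
    d=cv2.inRange(h,(100,60,0),(125,255,255)); 
    for c in range(310,370,15):
        y=np.where(d[265:375,c])[0]+265; t=np.where(top[:,c])[0]
        print("col",c,y.min(),y.max(),"top face",t.min(),t.max(),"front edge y",(inb(cast('side',[[c,t.max()]],.032))*1000).round(1)[0],(inb(cast('side',[[c,t.max()]],.024))*1000).round(1)[0])
E
python3 -c "
from h import *
st();edges()"
```

```text
t9.68 tcp_base_mm [ 1.1 85.3] z 18.0 tooly deg in base -0.23 tilt [ 0. -0. -1.] F base [-0.5 -0. ] 0.5 q [-0.36  0.84  0.51  1.85 -0.67  0.63  0.2 ]
290 317 338 [[[-43.6, 56.5], [-16.6, 61.3]], [[-45.4, 66.7], [-18.0, 71.6]]]
300 314 385 [[[-43.7, 35.3], [45.7, 51.3]], [[-45.5, 45.2], [45.3, 61.4]]]
310 311 384 [[[-43.8, 15.1], [46.2, 31.1]], [[-45.6, 24.5], [45.8, 40.9]]]
320 308 382 [[[-43.8, -4.4], [45.5, 11.5]], [[-45.7, 4.8], [45.1, 21.0]]]
330 305 381 [[[-43.9, -23.1], [46.0, -7.0]], [[-45.7, -14.2], [45.6, 2.1]]]
340 302 379 [[[-44.0, -41.0], [45.3, -25.1]], [[-45.8, -32.5], [44.9, -16.3]]]
col 310 312 362 top face 313 361 front edge y [-28.2 -73.7] [-29.8 -65.6]
col 325 282 367 top face 282 363 front edge y [-10.9 -73.8] [-12.3 -65.8]
col 340 280 367 top face 283 366 front edge y [  6.4 -75.6] [  5.4 -67.5]
col 355 265 371 top face 286 368 front edge y [ 23.3 -75.7] [ 22.6 -67.7]
```

{"name": "move_arm", "arguments": {
  "dp": [
    [-0.015,0,0],
    [-0.03,0,0],
    [-0.045,0,0],
    [-0.06,0,0],
    [-0.06,0,0]
  ],
  "angular": [
    [0,0,0],
    [0,0,0],
    [0,0,0],
    [0,0,0],
    [0,0,0]
  ],
  "fingers": [1,1,1,1,1]
}}

```text
time_s: 10.35
eef_pos: [0.5843, -0.0486, 0.018]
eef_rot: [0.0, 0.823, 0.568, -0.0]
ft_force: [-0.6, -0.2, 0.6]
grip_width: 0.0
```

```bash
python3 -c "
from h import *
st();edges(range(0));look('s4')"
```

```text
t10.35 tcp_base_mm [ 1.1 82.3] z 18.0 tooly deg in base -0.23 tilt [-0. -0. -1.] F base [-0.5 -0.4] 0.6 q [-0.36  0.84  0.51  1.85 -0.67  0.62  0.2 ]
col 310 302 369 top face 316 368 front edge y [-26.1 -84.5] [-27.7 -76.7]
col 325 289 371 top face 289 370 front edge y [ -9.1 -84.7] [-10.4 -76.8]
col 340 286 373 top face 289 372 front edge y [  7.8 -84.8] [  6.8 -76.9]
col 355 291 374 top face 292 373 front edge y [ 24.3 -83.4] [ 23.6 -75.5]
```

View pics/s4.png

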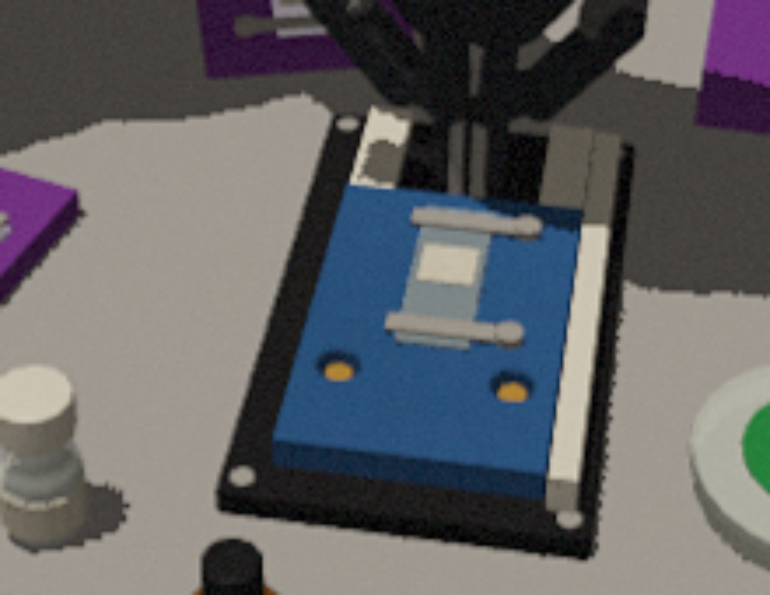

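{"name": "move_arm", "arguments": {
  "dp": [
    [0.1,0,0],
    [0.4,0,0],
    [0.4,0,-1.0],
    [0.4,0,-2.2],
    [0.4,0,-3.4]
  ],
  "angular": [
    [0,0,0],
    [0,0,0],
    [0,0,0],
    [0,0,0],
    [0,0,0]
  ],
  "fingers": [1,1,1,1,1]
}}

```text
time_s: 11.08
eef_pos: [0.5914, -0.0285, 0.1898]
eef_rot: [-0.0, 0.823, 0.569, -0.0]
ft_force: [0.4, 1.2, 0.1]
grip_width: -0.002
```

{"name": "move_arm", "arguments": {
  "dp": [
    [3,0,0],
    [5,0,0],
    [5,0,0],
    [5,0,0],
    [5,0,0]
  ],
  "angular": [
    [0,0,0],
    [0,0,0],
    [0,0,0],
    [0,0,0],
    [0,0,0]
  ],
  "fingers": [1,1,1,1,1]
}}

```text
time_s: 11.7
eef_pos: [0.6796, 0.2113, 0.1866]
eef_rot: [-0.001, 0.821, 0.572, -0.0]
ft_force: [-1.0, -1.2, 0.1]
grip_width: 0.002
```

```bash
python3 -c "
from h import *
st();look('s5')
im=camera('top');cv2.imwrite('pics/t5.png',im);h,b=masks(im)
b=cv2.morphologyEx(b,cv2.MORPH_CLOSE,np.ones((9,9)));c,s,a=rect('top',b,.024);print('plate base',inb(c[None]/1000)*1000,s,a-np.degrees(base()[1]))
im=camera('side');h=cv2.cvtColor(im,cv2.COLOR_BGR2HSV)
m=cv2.inRange(h,(8,120,90),(30,255,255));m[:320]=0;m[365:]=0;m[:,:290]=0;m[:,400:]=0
for q in cv2.findContours(m,0,2)[0]:
  p,_=cv2.minEnclosingCircle(q); print('pin',p,inb(cast('side',[p],.02))*1000)
t=np.hstack([cv2.resize(cv2.imread('pics/t5.png')[190:320,290:460],(400,306)),cv2.resize(im[255:385,250:420],(400,306))]);cv2.imwrite('pics/f.png',t)
for n in ('top','side'):
  d=cv2.absdiff(cv2.imread(f'pics/{n}0.png'),camera(n)).max(2);print(n,'diff',[(k,int((d[y0:y1,x0:x1]>40).sum())) for k,(x0,x1,y0,y1) in (dict(dish=(405,467,158,218),vial=(410,440,335,362),bot=(462,495,298,328)) if n=='top' else dict(dish=(415,500,338,402),vial=(215,248,340,392),bot=(268,308,390,452))).items()])
"
```

```text
t11.70 tcp_base_mm [ -0.6 359.1] z 186.6 tooly deg in base 0.22 tilt [-0.001  0.001 -1.   ] F base [-0.5 -1.5] 0.1 q [-0.76  0.82  0.69  1.41 -0.55  1.11 -0.33]
plate base [[-0.89427655  0.45468049]] (89.9277114868164, 142.68333435058594) 0.07340757838193213
pin (365.5714416503906, 347.0) [[ 30.16614292 -26.86835784]]
pin (316.5, 340.5) [[-29.36103478 -25.95582441]]
top diff [('dish', 0), ('vial', 0), ('bot', 0)]
side diff [('dish', 0), ('vial', 0), ('bot', 0)]
```

View pics/f.png

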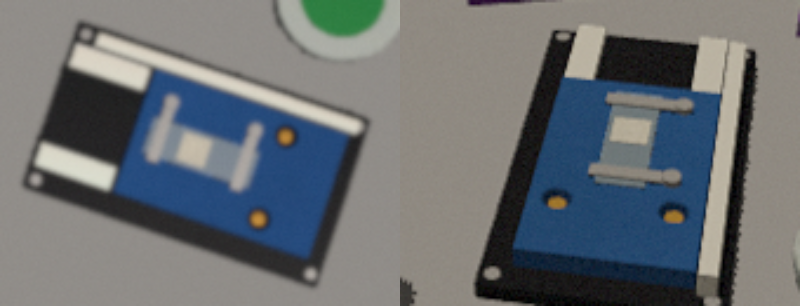

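```bash
python3 -c "
from plant import *
print(close_job())"
```

```text
the job is handed in; nothing more can be done
None
```

The carrier plate is seated over both pins, and I've handed the job in at about 12 s of the 48 s allowed. I used the shut fingers throughout: first I pushed the plate in +x until it lay flush on the rail. Then I pushed its +y end along the rail until it dropped over the pins, and withdrew upwards and away.

- **Position:** the top view puts the plate's centre about 0.9 mm in x and 0.5 mm in y from the seat, with yaw within 0.1°.
- **Seating:** a brass pin shows in each hole in both views. The plate looks flat and fully down, but I judged that from the pictures and did not measure its height or tilt directly.
- **Bystanders:** the picture regions around the dish, vial and bottle are unchanged from the start in both cameras.
- **Forces:** the highest reading I saw was about 9 N, when the plate came flush with the rail.
- **Disagreement:** the side camera put the pins 3–4 mm off in y compared with the top-view frame. It read about 3 mm off in the same direction for the holes at the start, so I took it as an offset between the cameras.

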